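# Close the toffee tin's inner lid and hold its cap

### The arm

A 6-joint arm with a two-finger parallel gripper is mounted at the origin on the work surface. World frame = base frame: x ahead of the robot, y to its left, z up, the work surface at z = 0. Lengths are in mm, angles in rad, forces in N, time in s.
With the tool pointing down it reaches from about 275 to 1000 mm from the base axis. Payload 8.4 kg.
Tool frame: the origin (TCP) lies at the very end of the fingers, on their centre line; the grasp point (between the pads) lies 19 mm behind it; z points along the fingers, y is the line along which they close (so a half turn about z gives the same grasp; the last joint's range is limited). The gripper opens to 85 mm and grips with 20 to 120 N. Pads are 22 mm wide; open, the fingers measure 114 mm over their backs; the gripper's body (76 mm by 85 mm) begins 54 mm behind the grasp point. The pads swing forward as they close: fully open they stand 13 mm farther back than shut.
Start: joints at [-0.002, 0.353, 1.633, -0, 1.155, -0.002], TCP at [625.002, -0, 231.281] pointing down, gripper open.
Joint ranges: [-2.63, 2.63], [-0.92, 2.1], [0.06, 2.66], [-1.3, 4.44], [0, 2.69], [-3.02, 3.02]. Speed limits (rad/s): [2.22, 2.22, 2.79, 3.14, 3.14, 3.14].

### API

Orientations are given as [roll, pitch, yaw] about the fixed x, y, z axes, in that order (R = Rz(yaw) Ry(pitch) Rx(roll)).
In Python, from rig import sensors, grab_frame, camera_params, order gives the robot as it stands. The module is installed in compiled form; this text tells all that it offers.
- The arm moves only by the tool move_arm, never from a script. Its argument "motion" is a list of rows, each a list of 7 numbers: the turn, a rotation vector about the tool's x, y, z in rad, then the shift along the tool's x, y, z in m, then the finger opening in m, from 0 to 0.0854. A call has 1 to 8 rows; each row is the pose to reach, as a shift and turn from the pose commanded when the call began, along the tool's axes at that moment; what a row does not reach only later rows make up. A row lasts 1/8 s, in which the tool goes at most 62.5 mm and 10.7 degrees, less where a joint would pass 70% of its speed; a pose out of reach is approached as far as the arm can. A call with a gripper value outside its range is refused whole. The fingers move at their own pace and stop on an object; "grip_force" is the grip in N (left out, the last holds). Time passes only in rows, so rows that repeat a pose let the fingers close. It gives the time, the measured TCP pose, the force, the opening and the grip force at its end, in the units of the state.
- sensors.sense(): the state, without advancing time (a new reading comes with each control period).
- grab_frame(name): name is "scene" or "side" or "wrist"; returns (picture, depth): 420x560x3 uint8, red, green, blue; 420x560 float32, mm along the optical axis (not along the pixel's ray), 0 where there is no reading.
- camera_params(name): a dict with "camera_matrix" (3x3 intrinsics, pixels), "world_from_camera" (4x4, takes a point from camera to world coordinates). Camera axes: x right, y down, z forward; pixel columns grow to the right and rows downward; lengths in mm; the calibration is good to about 2 mm. The wrist camera is an equidistant fisheye: a pixel r from the principal point sees the ray r / f radians off the axis. A picture is of the moment at which its call begins: read the wrist's pose just before it. camera_params takes no time and is no camera call; for the wrist camera it gives the pose at the moment of the call.
- order.sign_off(): hands the job in; it is judged then, once.
The state is a dict: "clock": time; "qpos": joint angles; "qvel": joint speeds; "joint_efforts": joint torques, N m; "eef_pos": TCP position; "tcp_rot": TCP orientation; "contact_force": force on the tool from outside, world axes, zero at the start; "wrist_torque": the same for the moment, N m; "opening": opening from 0.0 (shut) to 1.0 (fully open); "grasp_force": force on a finger pad.
Only numpy, scipy, OpenCV 4.12 (cv2) and the standard library are available. Lean on these libraries where they do the work, as an engineer would, in place of code of your own. Each camera call takes 0.05 s, during which the arm holds its last target. There are 200 camera calls.

### The job

Pick up the toffee tin's two nested lids together by the wooden grip on the cap, set them on the open tin and press down until the inner lid snaps fully home in the mouth. Then lift the cap off alone, leaving the inner lid sealed on the tin, and finish still holding the cap level, at least 10 cm above the tin's rim, so that I can lay the scoop on the inner lid. Don't push the tin about or disturb the other things on the table.

Things in the scene. Friction and masses are not known exactly. Their poses are not given: they have to be found in the camera images.
- tin: Open round steel tin, loose, about 0.9 kg with the toffee in it, standing on a 3 mm bamboo mat. 100 mm outside diameter, 105 mm high; the rim is curled over a 4 mm round bead, mouth 92 mm clear. Origin: centre of its underside, z up along the tin.
- tin_rim (a point): Centre of the tin's mouth at the very top of the rim, 105 mm above the tin's underside. The inner lid is home when the underside of its flange lies here.
- cap: Outer lid: loose steel slip-over cap, 0.18 kg, standing mouth down on the mat with the inner lid clipped inside. Skirt 116 mm outside, 111 mm inside diameter, 28 mm high; above a step the crown is 94 mm wide, its flat top at 52 mm. Origin: centre of the skirt's underside, z up. With both lids home on the tin this is 22 mm below the rim, the skirt round the rim with 5 mm of play.
- cap_grip (a point): Centre of the dark wooden grip bar on the cap: 64 mm long (along the cap's x), 16 mm thick (along the cap's y), 24 mm high, from 56 to 80 mm above the skirt's underside; this point is at 68 mm.
- inner_lid: Inner lid, loose aluminium, 0.08 kg: flange 99 mm across, 3 mm thick; below it a 20 mm deep plug, 90 mm across, tapering to 76 mm at its foot, with a springy seal 6 mm under the flange. Origin: centre of the flange's underside, z up. It starts in the cap, 22 mm above the skirt's underside. The seal meets the rim 7 mm before home; a 6 to 10 N press snaps it in; it then resists a pull of 7 N.
- inner_knob (a point): Centre of the inner lid's 18 mm ball knob, 17 mm above the flange's underside. At the start it sits in a spring collar under the cap's top: the collar carries the inner lid when the cap is lifted and lets go at a straight pull of about 3 N. When the cap is pressed down, the step inside it bears on the flange's edge and keeps the inner lid level.
- scoop: Small steel measuring scoop, loose, 33 mm bowl 14 mm high with a 55 mm flat handle, at the far side of the mat. Origin under the bowl. Bystander.
- heart_cutter: Steel heart-shaped biscuit cutter, loose, about 60 mm across, 28 mm high, at the far side of the mat. Bystander.
- round_cutter: Steel round biscuit cutter, loose, 52 mm diameter, 28 mm high, at the far side of the mat. Bystander.
- pan: Small frying pan, loose, 145 mm across, 36 mm high (handle to 40 mm), right of the mat, its black handle 125 mm long pointing away from the robot. Origin under the pan's centre. Bystander.
Not all that is in view belongs to the job. Leave any purple or red look-alike of the tin alone.

How it is judged (in metres and radians):
On the way, in this order (a step that is already met when the one before it is completed fails the run):
1. both lids are lifted together, the inner lid still in the cap (height (world z) of cap above 0.03 m and z of inner_lid in the frame of cap above 0.017 m), for 0.1 s.
2. the nested lids are on the tin: inner lid fully home in the mouth, cap down over it (horizontal distance between inner_lid and tin_rim below 0.004 m and z of inner_lid in the frame of tin between 0.102 and 0.108 m and z of cap in the frame of tin below 0.088 m), for 0.1 s.
At the end, for the whole second after the job is handed in: Inner lid home in the tin: flange within 2 mm of the rim, centred within 4 mm, level within 0.04 rad. Cap held in the fingers, still, level within 0.15 rad, its underside 90 mm or more above the rim, touching neither tin nor inner lid. Tin upright, at rest, untouched (horizontal distance between inner_lid and tin_rim below 0.004 m and z of inner_lid in the frame of tin between 0.102 and 0.107 m and angle between the z axis of inner_lid and the z axis of tin, either way round below 0.04 rad and z of cap in the frame of tin above 0.195 m and angle between cap's own z axis and vertical below 0.15 rad and linear speed of each of cap, tin below 0.02 m/s and contact force between the fingers and cap above 2 N and contact force between each of cap, the arm and inner_lid below 0.05 N and contact force between each of cap, the arm and tin below 0.05 N and angle between tin's own z axis and vertical below 0.05 rad); the arm keeps its last pose, push and grip.
It fails at once if the inner lid came out of the cap anywhere but in the tin's mouth (z of inner_lid in the frame of cap below 0.012 m and (horizontal distance between inner_lid and tin_rim above 0.008 m or z of inner_lid in the frame of tin above 0.109 m or z of inner_lid in the frame of tin below 0.1 m)).
It fails at once if the tin was tipped or pushed more than 30 mm (distance of tin from where it was at the start of the episode above 0.03 m or angle between tin's own z axis and vertical above 0.2 rad).
It fails at once if the scoop, a cutter or the pan was moved more than 20 mm (distance of any of scoop, heart_cutter, round_cutter, pan from where it was at the start of the episode above 0.02 m).
It also fails if it takes over 54 s, if anything falls off the work surface, if the arm or the gripper's body presses on something with over 40 N, if the wrist force passes 120 N, or if a joint passes its speed limit or range.

## Working session

There is one attempt and no reset: what is moved stays moved. The work goes in short steps, Python scripts to look and compute and a tool call to move; the robot and the scene stay as the last step left them, time stands still between calls to the robot, and variables do not carry over. Pictures are saved under pics/ and viewed, at most 10 in all, crops included, and the job is handed in when it is done.

Besides the shell and the picture viewer there is one more tool, called after ">>>" as name([rows], argument=value, ...), one row to a line, values as JSON. move_arm: Moves the arm, as the interface text tells. Its arguments: {"type":"object","properties":{"motion":{"type":"array","items":{"type":"array","items":{"type":"number"}}},"grip_force":{"type":"number"}},"required":["motion"]}

```bash
mkdir -p pics; python3 - <<'E'
from rig import *
import cv2,numpy as np
print(sensors.sense())
for n in ["scene","side","wrist"]:
    p=camera_params(n); print(n,np.round(p["camera_matrix"],1).tolist(),np.round(p["world_from_camera"],3).tolist())
    im,d=grab_frame(n); np.savez(f"{n}0.npz",im=im,d=d,K=p["camera_matrix"],T=p["world_from_camera"])
    cv2.imwrite(f"pics/{n}0.png",im[:,:,::-1])
E
```

```text
{'clock': 0.0, 'qpos': array([-2.38988682e-03,  3.53656473e-01,  1.63415040e+00, -2.16271992e-05,
        1.15522695e+00, -2.39283014e-03]), 'qvel': array([ 0.0023882 ,  0.00135069, -0.00135377, -0.00033006,  0.00269801,
       -0.00031571]), 'joint_efforts': array([-2.03471049e-03, -6.05236173e+01, -3.42063046e+01, -2.62302356e-04,
        9.48130677e-03,  3.61521288e-06]), 'eef_pos': array([6.24504330e+02, 7.25946506e-04, 2.30549538e+02]), 'tcp_rot': array([-3.14015144e+00,  1.63252977e-05,  1.57080803e+00]), 'contact_force': array([ 0.09948436, -0.89574245, -0.18970296]), 'wrist_torque': array([-0.0024945 ,  0.01405089,  0.03867849]), 'grasp_force': 0.0, 'opening': 0.9998138218762219}
scene [[427.0, 0.0, 278.3], [0.0, 427.0, 213.0], [0.0, 0.0, 1.0]] [[-0.627, 0.475, -0.618, 1286.884], [0.779, 0.395, -0.487, 559.396], [0.013, -0.786, -0.618, 807.359], [0.0, 0.0, 0.0, 1.0]]
side [[470.8, 0.0, 281.6], [0.0, 470.8, 206.6], [0.0, 0.0, 1.0]] [[-0.982, -0.111, 0.153, 337.699], [-0.189, 0.578, -0.794, 1182.723], [-0.0, -0.809, -0.588, 960.383], [0.0, 0.0, 0.0, 1.0]]
wrist [[325.2, 0.0, 273.5], [0.0, 325.2, 201.9], [0.0, 0.0, 1.0]] [[1.0, 0.0, -0.001, 625.234], [-0.0, -0.947, -0.323, 82.44], [-0.001, 0.323, -0.947, 373.494], [0.0, 0.0, 0.0, 1.0]]
```

View pics/scene0.png

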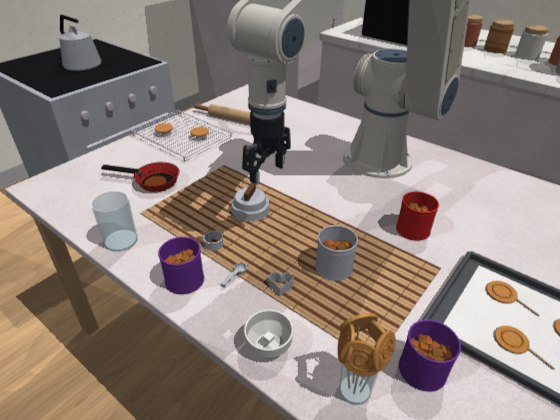

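View pics/side0.png

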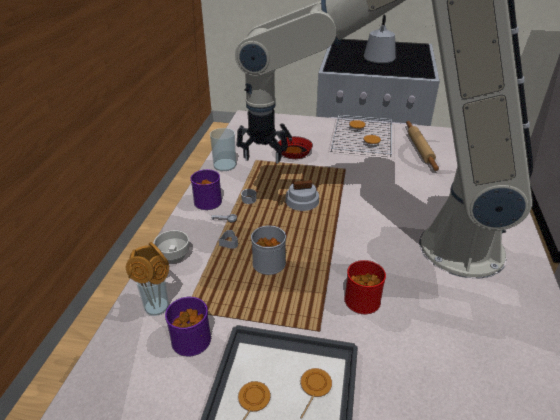

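View pics/wrist0.png

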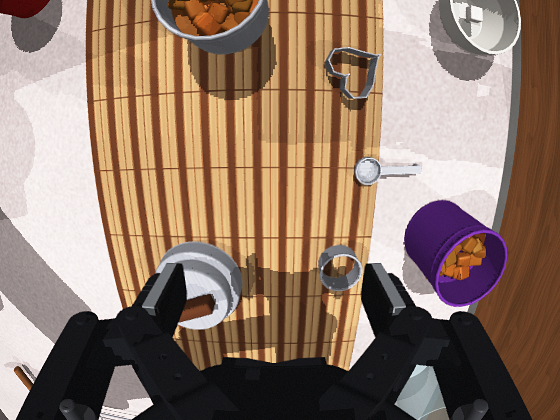

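Scene: cap with brown grip at about (250,200), grey tin at (336,252), with cutters and scoop nearby on the far side. Side: cap (303,195), tin (269,250). Wrist: cap (200,285), grip (197,307), tin rim partly out of view at (212,5).

```bash
cat > h.py <<'E'
import numpy as np,cv2
from scipy.optimize import least_squares
def cloud(im,d,K,T):
    v,u=np.mgrid[:d.shape[0],:d.shape[1]]
    P=np.stack([(u-K[0,2])/K[0,0]*d,(v-K[1,2])/K[1,1]*d,d],-1)
    return P@T[:3,:3].T+T[:3,3]
def circ(p,r=None):
    c=np.median(p,0)
    f=(lambda q:np.hypot(*(p-q[:2]).T)-(r or q[2]))
    s=least_squares(f,[*c,r or 45],loss='soft_l1',f_scale=1.5)
    return np.round(s.x,1),round(float(np.median(abs(s.fun))),2)
E
python3 - <<'E'
from h import *
for n in ["scene","side"]:
    z=np.load(n+"0.npz"); P=cloud(z['im'],z['d'],z['K'],z['T']); hsv=cv2.cvtColor(z['im'],cv2.COLOR_RGB2HSV)
    print(n,"im")
    boxes={"scene":dict(cap=(228,180,274,225),tin=(312,222,362,282)),"side":dict(cap=(284,175,324,212),tin=(248,225,292,277))}[n]
    for k,(a,b,c,e) in boxes.items():
        p=P[b:e,a:c].reshape(-1,3); h=hsv[b:e,a:c].reshape(-1,3); ok=(z['d'][b:e,a:c].ravel()>0)&(p[:,2]>8)&(p[:,2]<125)
        grey=ok&(h[:,1]<70); br=ok&(h[:,1]>110)&((h[:,0]<15)|(h[:,0]>165))&(p[:,2]>50)
        print(k,grey.sum(),"zhist",np.histogram(p[grey,2],range(5,130,5))[0].tolist())
        if k=="tin":
            m=grey&(p[:,2]>103); print("rim",circ(p[m][:,:2]),m.sum(),p[m][:,2].max(), "wall",circ(p[grey&(p[:,2]<95)][:,:2],50))
        else:
            m=grey&(p[:,2]>50)&(p[:,2]<62);print("top",np.median(p[m],0),m.sum(),circ(p[grey&(p[:,2]>35)&(p[:,2]<50)][:,:2],47),circ(p[grey&(p[:,2]>10)&(p[:,2]<28)][:,:2],58))
            g=p[br]; print("grip",br.sum(),g.mean(0),g[:,2].max(),cv2.fitEllipse if 0 else cv2.minAreaRect(g[:,:2].astype(np.float32)))
E
```

```text
scene im
cap 925 zhist [26, 52, 50, 53, 63, 167, 42, 37, 41, 134, 245, 4, 5, 0, 0, 4, 2, 0, 0, 0, 0, 0, 0, 0]
top [ 530.71336374 -141.57938533   55.77365897] 380 (array([582.1, -97.3,  47. ]), 8.43) (array([599.7, -86.5,  58. ]), 10.38)
grip 102 [ 530.52385355 -146.49533517   78.84561368] 86.89642442349862 ((527.0191650390625, -149.31927490234375), (59.7410888671875, 16.016942977905273), 20.27335548400879)
tin 1667 zhist [17, 63, 51, 50, 53, 53, 47, 51, 54, 56, 66, 85, 96, 96, 122, 99, 112, 109, 120, 99, 138, 30, 0, 0]
rim (array([570. , 182.5,  47.6]), 0.97) 193 112.24458940434113 wall (array([567.6, 181.3,  50. ]), 1.55)
side im
cap 657 zhist [27, 32, 41, 39, 41, 117, 54, 32, 27, 64, 159, 20, 2, 1, 1, 0, 0, 0, 0, 0, 0, 0, 0, 0]
top [ 517.38450709 -134.70016315   56.59362372] 239 (array([ 522.8, -155.1,   47. ]), 2.05) (array([ 523.4, -156.4,   58. ]), 1.31)
grip 127 [ 523.07869004 -150.22157197   77.80863844] 89.24420229127759 ((522.4330444335938, -149.64923095703125), (62.49107360839844, 26.60616111755371), 24.329998016357422)
tin 1299 zhist [14, 50, 47, 36, 43, 35, 43, 43, 38, 48, 40, 63, 76, 73, 91, 79, 85, 91, 78, 92, 105, 29, 0, 0]
rim (array([570.1, 180.8,  47.7]), 1.02) 160 112.61759598022513 wall (array([570.7, 178.4,  50. ]), 1.73)
```

>>> move_arm([
  [0,0,0.18,-0.05,-0.033,0,0.0854],
  [0,0,0.36,-0.1,-0.066,0,0.0854],
  [0,0,0.54,-0.15,-0.1,0,0.0854],
  [0,0,0.72,-0.15,-0.1,0,0.0854],
  [0,0,0.9,-0.15,-0.1,0,0.0854],
  [0,0,1.08,-0.15,-0.1,0,0.0854],
  [0,0,1.187,-0.15,-0.1,0,0.0854],
  [0,0,1.187,-0.15,-0.1,0,0.0854],
])

```text
clock: 1.15
eef_pos: [524.8, -150.0, 231.1]
tcp_rot: [-3.141, 0.0, 0.385]
contact_force: [0.6, -0.6, -0.4]
opening: 1.001
grasp_force: 0.0
```

```bash
cat > look.py <<'E'
import sys
from rig import *
import cv2,numpy as np
t=sys.argv[1]; p=camera_params("wrist"); s=sensors.sense(); im,d=grab_frame("wrist")
print(np.round(s["eef_pos"],1),np.round(s["tcp_rot"],3),s["clock"],np.round(s["qpos"],2))
np.savez(t+".npz",im=im,d=d,K=p["camera_matrix"],T=p["world_from_camera"],e=s["eef_pos"],r=s["tcp_rot"]); cv2.imwrite(f"pics/{t}.png",im[:,:,::-1])
E
python3 look.py w1
```

```text
[ 524.8 -150.   231.1] [-3.141  0.     0.385] 1.15 [-0.28  0.23  1.8  -0.    1.11  0.91]
```

View pics/w1.png

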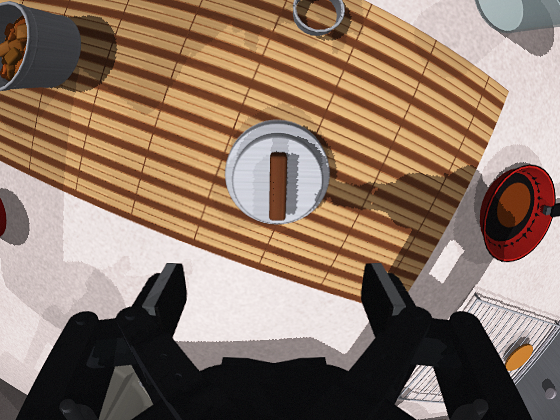

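The grip bar is centred at (278,186), nearly vertical in the image and so between the fingers. The cap circle is at about (278,173), and the pan is at (517,212).

```bash
cat >> h.py <<'E'
def frays(uv,K,T):
    q=(np.asarray(uv,float)-K[:2,2])/[K[0,0],K[1,1]]; r=np.hypot(*q.T)
    c=np.c_[q*(np.sin(r)/np.maximum(r,1e-9))[:,None],np.cos(r)]
    return c,c@T[:3,:3].T
def onplane(uv,K,T,z):
    _,w=frays(uv,K,T); return T[:3,3]+w*((z-T[2,3])/w[:,2])[:,None]
def grip(t,box):
    z=np.load(t+".npz"); im=z['im'];K=z['K'];T=z['T']; a,b,c,e=box
    hsv=cv2.cvtColor(im,cv2.COLOR_RGB2HSV)[b:e,a:c]
    m=((hsv[...,1]>110)&(hsv[...,2]>40)).astype(np.uint8)
    n,l,st,_=cv2.connectedComponentsWithStats(m); k=1+np.argmax(st[1:,4])
    vv,uu=np.nonzero(l==k); uv=np.c_[uu+a,vv+b]
    c_,w=frays(uv,K,T); dd=z['d'][vv+b,uu+a]; P=T[:3,3]+w*(dd/c_[:,2])[:,None]
    zt=np.median(P[P[:,2]>70,2]) if (P[:,2]>70).any() else 83
    rect=lambda p:cv2.minAreaRect(p[:,:2].astype(np.float32))
    return uv.mean(0),len(uv),zt,rect(onplane(uv,K,T,83)),rect(P[abs(P[:,2]-zt)<5])
E
python3 - <<'E'
from h import *
print(grip("w1",(245,140,310,228)))
z=np.load("w1.npz");K=z['K'];T=z['T']
# cap skirt edge : all-grey region outline
b=(215,112,340,232);hsv=cv2.cvtColor(z['im'],cv2.COLOR_RGB2HSV)
v,u=np.mgrid[b[1]:b[3],b[0]:b[2]];uv=np.c_[u.ravel(),v.ravel()]
c,w=frays(uv,K,T);P=T[:3,3]+w*(z['d'][uv[:,1],uv[:,0]]/c[:,2])[:,None]
h=hsv[uv[:,1],uv[:,0]];g=h[:,1]<70
print(np.histogram(P[:,2],range(-5,100,5))[0].tolist())
for lo,hi in((50,62),(26,40)):
    q=P[(P[:,2]>lo)&(P[:,2]<hi)]
    hull=cv2.convexHull(q[:,:2].astype(np.float32))[:,0]; print(np.median(q[:,2]),circ(hull),cv2.minEnclosingCircle(hull))
# parallax check: two-view grip height (scene, wrist) 
E
```

```text
(array([277.57156489, 186.57442748]), 1048, np.float64(83.01635148079754), ((524.5089111328125, -154.9803924560547), (62.54766845703125, 15.249014854431152), 21.011119842529297), ((524.109375, -155.2786102294922), (62.497928619384766, 15.35763931274414), 20.781728744506836))
[0, 6201, 296, 29, 17, 26, 367, 1590, 29, 36, 36, 2081, 3104, 12, 15, 17, 26, 1052, 2, 0]
55.18611915072381 (array([ 523. , -155.6,   47. ]), 0.15) ((523.0048217773438, -155.60499572753906), 47.38632583618164)
30.79070848993001 (array([ 523.2, -155.4,   57.7]), 0.2) ((523.0718994140625, -155.58346557617188), 58.293601989746094)
```

>>> move_arm([
  [0,0,0.02,-0.0035,0.0045,0.04,0.06],
  [0,0,0.02,-0.0035,0.0045,0.08,0.06],
  [0,0,0.02,-0.0035,0.0045,0.08,0.06],
])

```text
clock: 1.58
eef_pos: [521.3, -154.9, 148.9]
tcp_rot: [-3.138, 0.005, 0.366]
contact_force: [0.2, 0.2, 0.6]
opening: 0.7
grasp_force: 0.0
```

```bash
python3 look.py w2; python3 - <<'E'
from h import *
g=grip("w2",(235,160,320,320)); print(g)
z1=np.load("w1.npz");z2=np.load("w2.npz")
A=[]
for z,uv in((z1,grip("w1",(245,140,310,228))[0]),(z2,g[0])):
    A.append((z['T'][:3,3],frays([uv],z['K'],z['T'])[1][0]))
M=np.c_[A[0][1],-A[1][1]];s=np.linalg.lstsq(M,A[1][0]-A[0][0],rcond=None)[0]
print("tri",A[0][0]+s[0]*A[0][1],A[1][0]+s[1]*A[1][1])
E
```

```text
[ 521.3 -154.9  148.9] [-3.138  0.005  0.366] 1.575 [-0.29  0.33  1.88  0.    0.94  0.91]
(array([276.97109577, 251.77847282]), 4636, np.float64(82.97800065186723), ((495.7900390625, -165.4694366455078), (129.29428100585938, 65.56996154785156), 24.895666122436523), ((523.7443237304688, -155.55735778808594), (63.40256881713867, 15.178915023803711), 20.337614059448242))
tri [ 559.11188103 -139.34695153  209.41601214] [ 560.0817407  -142.22773895  209.50632838]
```

View pics/w2.png

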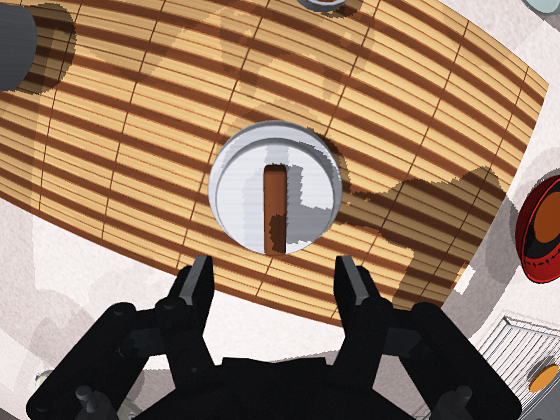

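The grip sits centred between the fingers at (275,208), cap centre (275,190). The depth rectangle in this second view agrees with the first: (523.7,-155.6), top at 83 mm.

>>> move_arm([
  [0,0,0,0,0,0.04,0.05],
  [0,0,0,0,0,0.075,0.05],
  [0,0,0,0,0,0.0915,0.05],
  [0,0,0,0,0,0.0915,0.04],
  [0,0,0,0,0,0.0915,0.005],
  [0,0,0,0,0,0.0915,0.005],
  [0,0,0,0,0,0.0915,0.005],
  [0,0,0,0,0,0.0915,0.005],
], grip_force=80)

```text
clock: 2.62
eef_pos: [524.7, -155.8, 61.6]
tcp_rot: [3.14, -0.002, 0.364]
contact_force: [-0.4, -0.3, 5.5]
opening: 0.165
grasp_force: 78.6
```

>>> move_arm([
  [0,0,0,0,0,-0.01,0.005],
  [0,0,0,0,0,-0.03,0.005],
  [0,0,0,0,0,-0.055,0.005],
  [0,0,0,0,0,-0.085,0.005],
  [0,0,0,0,0,-0.115,0.005],
  [0,0,0,0,0,-0.135,0.005],
  [0,0,0,0,0,-0.145,0.005],
  [0,0,0,0,0,-0.145,0.005],
])

```text
clock: 3.62
eef_pos: [523.6, -155.6, 205.5]
tcp_rot: [3.141, -0.001, 0.364]
contact_force: [0.5, 0.7, -2.5]
opening: 0.173
grasp_force: 78.4
```

```bash
python3 look.py w3; python3 - <<'E'
from rig import *
from h import *
for n in ["scene","side"]:
    p=camera_params(n); im,d=grab_frame(n); np.savez(f"{n}1.npz",im=im,d=d,K=p["camera_matrix"],T=p["world_from_camera"])
    cv2.imwrite(f"pics/{n}1.png",im[:,:,::-1])
print(sensors.sense()["contact_force"],sensors.sense()["eef_pos"],sensors.sense()["wrist_torque"])
a=[np.load(n+"1.npz")['im'][60:340,150:430] for n in("scene","side")]
cv2.imwrite("pics/both1.png",np.hstack(a)[:,:,::-1])
E
```

```text
[ 523.6 -155.6  205.5] [ 3.141e+00 -1.000e-03  3.640e-01] 3.625 [-0.29  0.26  1.83 -0.    1.05  0.92]
[-0.22608129  0.19626008 -3.22186431] [ 522.7773224  -155.27749389  203.87242279] [-0.02244049 -0.0526989  -0.01938084]
```

View pics/both1.png

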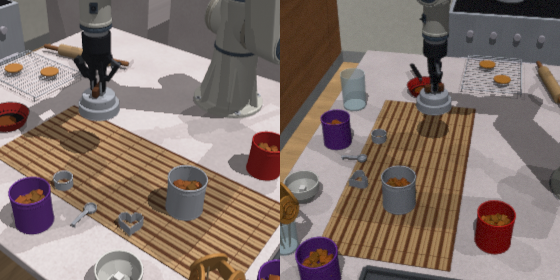

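Both lids are held level below the gripper, at (100,98) in the left half and (434,98) in the right. The weight of about 2.6–3.2 N matches cap plus inner lid, and the tin and bystanders have not moved. Next I go beside the tin and measure it with the wrist camera.

>>> move_arm([
  [0,0,0,0.004,-0.02,-0.005,0.005],
  [0,0,0,0.012,-0.06,-0.015,0.005],
  [0,0,0,0.02,-0.105,-0.025,0.005],
  [0,0,0,0.03,-0.16,-0.025,0.005],
  [0,0,0,0.04,-0.21,-0.025,0.005],
  [0,0,0,0.048,-0.255,-0.025,0.005],
  [0,0,0,0.055,-0.285,-0.025,0.005],
  [0,0,0,0.056,-0.295,-0.025,0.005],
])

```text
clock: 4.78
eef_pos: [469.7, 142.2, 229.5]
tcp_rot: [-3.141, 0.001, 0.366]
contact_force: [0.1, 0.5, -2.8]
opening: 0.165
grasp_force: 78.6
```

>>> move_arm([
  [0,0,0,0,0,0,0.005],
  [0,0,0,0,0,0,0.005],
])

```text
clock: 5.03
eef_pos: [470.7, 139.4, 229.7]
tcp_rot: [3.141, 0.0, 0.363]
contact_force: [-0.6, -0.4, -3.6]
opening: 0.168
grasp_force: 78.6
```

```bash
python3 look.py w4
```

```text
[470.7 139.4 229.7] [3.141 0.    0.363] 5.025 [ 0.29  0.15  1.91 -0.    1.08  1.49]
```

View pics/w4.png

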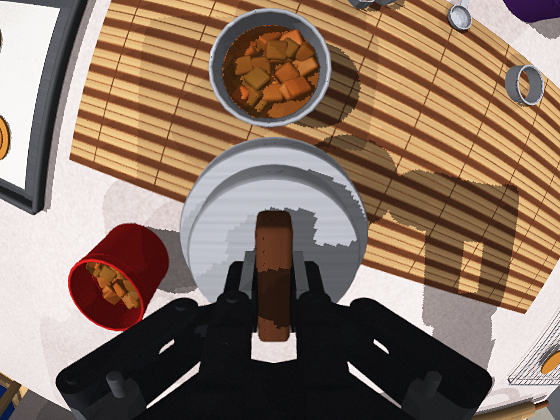

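The wrist view shows the tin rim as a full ring centred at about (270,67), and the held cap with skirt and crown centred at about (274,240).

```bash
cat > fit.py <<'E'
from h import *
import sys
def fit(t):
    z=np.load(t+".npz");K=z['K'];T=z['T'];d=z['d']
    v,u=np.mgrid[:420,:560];uv=np.c_[u.ravel(),v.ravel()];c,w=frays(uv,K,T)
    P=T[:3,3]+w*(d.ravel()/c[:,2])[:,None]; h=cv2.cvtColor(z['im'],cv2.COLOR_RGB2HSV).reshape(-1,3)
    grey=(h[:,1]<70)&(h[:,2]>60)&(d.ravel()>0); return z,uv,P,grey
if __name__=="__main__":
    z,uv,P,g=fit(sys.argv[1])
    m=g&(uv[:,0]>200)&(uv[:,0]<340)&(uv[:,1]<130)&(P[:,2]>100)&(P[:,2]<116)
    print("rim n",m.sum(),"z",np.percentile(P[m,2],[50,90,97]),circ(P[m][:,:2]))
    hull=cv2.convexHull(P[m&(P[:,2]>104)][:,:2].astype(np.float32))[:,0];print("outer",circ(hull))
    r=g&(uv[:,0]>175)&(uv[:,0]<375)&(uv[:,1]>130)&(uv[:,1]<330)&(P[:,2]>130)
    hs=np.histogram(P[r,2],range(130,245,3));print(hs[0].tolist())
    zc=np.median(P[r&(P[:,2]>190),2]);zs=np.median(P[r&(P[:,2]>150)&(P[:,2]<182),2]);print(zc,zs)
    for zz,tag in((zc,"crown"),(zs,"skirt")):
        q=P[r&(abs(P[:,2]-zz)<4)];hull=cv2.convexHull(q[:,:2].astype(np.float32))[:,0]
        # only the far arc (true outer edge)
        A=np.c_[q,np.ones(len(q))];pl=np.linalg.lstsq(np.c_[q[:,:2]-q[:,:2].mean(0),np.ones(len(q))],q[:,2],rcond=None)[0]
        k=np.array([np.dot(x-z['e'][:2],[.934,.356])>5 for x in hull]);print(tag,zz,circ(hull[k],47 if tag=="crown" else 58),circ(hull[k]),"tilt",pl[:2].round(3))
    print("tcp",z['e'].round(1))
E
python3 fit.py w4
```

```text
rim n 1730 z [107.85595719 108.91354032 109.35868604] (array([569.8, 179.6,  47.4]), 0.95)
outer (array([569.9, 179.6,  49.6]), 0.1)
[0, 0, 0, 0, 0, 0, 0, 0, 0, 0, 0, 0, 0, 7, 378, 126, 66, 69, 81, 82, 85, 98, 3238, 1947, 127, 147, 143, 147, 167, 211, 4411, 8101, 0, 1, 31, 63, 66, 63]
222.88266089800646 174.43907254183807
crown 222.88266089800646 (array([470.1, 138.3,  47. ]), 0.1) (array([470.3, 138.3,  46.8]), 0.11) tilt [-0.01  -0.002]
skirt 174.43907254183807 (array([556.6, 182. ,  58. ]), 13.82) (array([469.9, 138.3,  59. ]), 0.03) tilt [0.026 0.009]
tcp [470.7 139.4 229.7]
```

>>> move_arm([
  [0,0,0,0.02,-0.001,0,0.005],
  [0,0,0,0.05,-0.0015,0,0.005],
  [0,0,0,0.08,-0.0025,0,0.005],
  [0,0,0,0.1,-0.003,0,0.005],
  [0,0,0,0.108,-0.003,0.01,0.005],
  [0,0,0,0.108,-0.003,0.03,0.005],
  [0,0,0,0.108,-0.003,0.045,0.005],
  [0,0,0,0.108,-0.003,0.045,0.005],
])

```text
clock: 6.08
eef_pos: [569.4, 180.6, 183.2]
tcp_rot: [-3.141, 0.003, 0.363]
contact_force: [0.2, -0.1, -3.0]
opening: 0.167
grasp_force: 78.6
```

```bash
python3 look.py w5; python3 - <<'E'
from rig import *
from h import *
s=sensors.sense();print(s["eef_pos"],s["contact_force"],s["tcp_rot"])
for n in("scene","side"):
    p=camera_params(n); im,d=grab_frame(n);P=cloud(im,d,p["camera_matrix"],p["world_from_camera"]);q=P.reshape(-1,3)
    h=cv2.cvtColor(im,cv2.COLOR_RGB2HSV).reshape(-1,3);near=(np.hypot(q[:,0]-570,q[:,1]-180)<75)&(h[:,1]<80)
    for tag,lo,hi,r in(("tin",15,100,50),("skirt",128,152,58)):
        m=near&(q[:,2]>lo)&(q[:,2]<hi);print(n,tag,m.sum(),circ(q[m][:,:2],r))
E
```

```text
[569.4 180.6 183.2] [-3.141e+00  3.000e-03  3.630e-01] 6.075 [ 0.3   0.36  1.74 -0.    1.05  1.51]
[570.07990209 180.91525368 184.21894767] [ 0.0476034  -0.22438154 -2.61262328] [-3.14154407e+00  1.51919484e-03  3.63451830e-01]
scene tin 948 (array([566.7, 180.8,  50. ]), 0.9)
scene skirt 400 (array([567.6, 181.6,  58. ]), 0.83)
side tin 752 (array([570.6, 177.3,  50. ]), 1.25)
side skirt 282 (array([570.4, 179.7,  58. ]), 1.04)
```

>>> move_arm([
  [0,0,0,0,0.0005,0.008,0.005],
  [0,0,0,0,0.0005,0.016,0.005],
  [0,0,0,0,0.0005,0.023,0.005],
  [0,0,0,0,0.0005,0.028,0.005],
  [0,0,0,0,0.0005,0.03,0.005],
  [0,0,0,0,0.0005,0.03,0.005],
])

```text
clock: 6.98
eef_pos: [570.9, 180.9, 154.7]
tcp_rot: [-3.142, 0.0, 0.364]
contact_force: [-0.3, 0.3, -2.3]
opening: 0.17
grasp_force: 78.8
```

>>> move_arm([
  [0,0,0,0,0,0.002,0.005],
  [0,0,0,0,0,0.004,0.005],
  [0,0,0,0,0,0.005,0.005],
  [0,0,0,0,0,0.006,0.005],
  [0,0,0,0,0,0.006,0.005],
])

```text
clock: 7.6
eef_pos: [571.3, 180.8, 149.3]
tcp_rot: [3.141, -0.001, 0.364]
contact_force: [0.5, -2.0, 4.3]
opening: 0.17
grasp_force: 79.5
```

>>> move_arm([
  [0,0,0,0,0,0.0015,0.005],
  [0,0,0,0,0,0.003,0.005],
  [0,0,0,0,0,0.003,0.005],
])

```text
clock: 7.98
eef_pos: [570.4, 180.9, 145.1]
tcp_rot: [-3.141, 0.001, 0.364]
contact_force: [1.0, -0.2, -4.4]
opening: 0.167
grasp_force: 78.7
```

>>> move_arm([
  [0,0,0,0,0,0.0015,0.005],
  [0,0,0,0,0,0.0025,0.005],
  [0,0,0,0,0,0.0025,0.005],
])

```text
clock: 8.35
eef_pos: [570.7, 180.9, 143.9]
tcp_rot: [-3.141, 0.0, 0.364]
contact_force: [-3.0, -1.6, 6.5]
opening: 0.169
grasp_force: 79.9
```

>>> move_arm([
  [0,0,0,0,0,0.001,0.005],
  [0,0,0,0,0,0.002,0.005],
  [0,0,0,0,0,0.002,0.005],
])

```text
clock: 8.72
eef_pos: [571.0, 181.0, 143.9]
tcp_rot: [-3.142, -0.001, 0.364]
contact_force: [-8.4, -3.2, 23.7]
opening: 0.169
grasp_force: 82.5
```

The arm hits a hard stop at 143.9 mm after the snap, so the lid is home. Now a slow straight lift.

>>> move_arm([
  [0,0,0,0,0,-0.002,0.005],
  [0,0,0,0,0,-0.0035,0.005],
  [0,0,0,0,0,-0.005,0.005],
  [0,0,0,0,0,-0.0065,0.005],
  [0,0,0,0,0,-0.008,0.005],
  [0,0,0,0,0,-0.01,0.005],
  [0,0,0,0,0,-0.014,0.005],
  [0,0,0,0,0,-0.014,0.005],
])

```text
clock: 9.72
eef_pos: [571.4, 181.0, 156.1]
tcp_rot: [3.142, -0.001, 0.364]
contact_force: [-0.3, -0.3, -0.2]
opening: 0.168
grasp_force: 78.9
```

>>> move_arm([
  [0,0,0,0,0,-0.006,0.005],
  [0,0,0,0,0,-0.016,0.005],
  [0,0,0,0,0,-0.04,0.005],
  [0,0,0,0,0,-0.07,0.005],
  [0,0,0,0,0,-0.1,0.005],
  [0,0,0,0,0,-0.125,0.005],
  [0,0,0,0,0,-0.135,0.005],
  [0,0,0,0,0,-0.135,0.005],
])

```text
clock: 10.72
eef_pos: [571.0, 181.0, 290.8]
tcp_rot: [3.142, -0.001, 0.364]
contact_force: [-0.7, -0.5, -2.1]
opening: 0.17
grasp_force: 78.8
```

>>> move_arm([
  [0,0,0,0,0,0,0.005],
  [0,0,0,0,0,0,0.005],
  [0,0,0,0,0,0,0.005],
  [0,0,0,0,0,0,0.005],
])

```text
clock: 11.22
eef_pos: [570.8, 180.9, 289.9]
tcp_rot: [-3.142, 0.001, 0.364]
contact_force: [0.1, 0.0, -2.4]
opening: 0.167
grasp_force: 78.8
```

```bash
python3 - <<'E'
from rig import *
from h import *
s=sensors.sense();print(s["eef_pos"],s["contact_force"],s["tcp_rot"])
c=[]
for n in("scene","side"):
    p=camera_params(n); im,d=grab_frame(n);c.append(im[60:340,200:430]);q=cloud(im,d,p["camera_matrix"],p["world_from_camera"]).reshape(-1,3)
    h=cv2.cvtColor(im,cv2.COLOR_RGB2HSV).reshape(-1,3);near=(np.hypot(q[:,0]-570,q[:,1]-180)<70)&(h[:,1]<80)&(q[:,2]>10)&(q[:,2]<300)
    print(np.histogram(q[near,2],range(90,300,4))[0].tolist())
    m=near&(q[:,2]>107)&(q[:,2]<117)
    r=np.hypot(q[:,0]-570,q[:,1]-180); f=m&(r<44)&(r>14); a=q[f]; pl=np.linalg.lstsq(np.c_[a[:,:2]-a[:,:2].mean(0),np.ones(len(a))],a[:,2],rcond=None)[0]
    hull=cv2.convexHull(q[m][:,:2].astype(np.float32))[:,0]
    print("flange",len(a),pl,"circle",circ(hull),"tin wall",circ(q[near&(q[:,2]<98)][:,:2],50))
cv2.imwrite("pics/end.png",cv2.resize(np.hstack(c)[:,:,::-1],None,fx=1.6,fy=1.6))
E
```

```text
[570.7835355  180.88940249 289.94726562] [ 0.07678469  0.0313616  -2.43574818] [-3.14155723e+00  5.00291417e-04  3.63826106e-01]
[33, 52, 49, 27, 81, 682, 78, 4, 7, 12, 17, 4, 0, 0, 0, 0, 0, 0, 0, 0, 0, 0, 0, 0, 0, 0, 0, 0, 0, 0, 0, 0, 0, 0, 0, 26, 83, 76, 73, 71, 65, 98, 306, 64, 62, 62, 66, 81, 526, 22, 5, 8]
flange 557 [-4.49974994e-03 -3.07227767e-04  1.12256404e+02] circle (array([570. , 182.6,  49.7]), 0.5) tin wall (array([646.1, 223. ,  50. ]), 8.82)
[25, 47, 38, 28, 55, 416, 149, 3, 7, 3, 17, 4, 1, 0, 0, 0, 0, 0, 0, 0, 0, 0, 0, 0, 0, 0, 0, 0, 0, 0, 0, 0, 0, 0, 0, 15, 59, 56, 49, 56, 54, 58, 197, 75, 44, 45, 47, 55, 262, 94, 9, 8]
flange 413 [-2.11129115e-03 -4.69616442e-03  1.12811585e+02] circle (array([570.3, 180.4,  50.1]), 0.61) tin wall (array([570.7, 177.2,  50. ]), 1.21)
```

View pics/end.png

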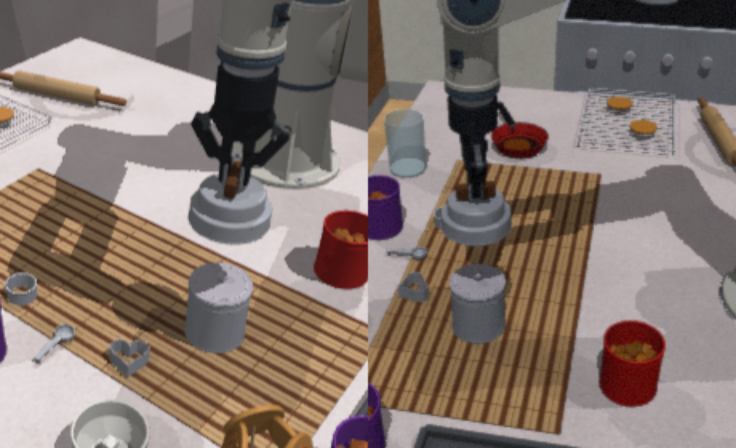

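The tin at (218,300) in the left half and (478,300) in the right now wears the inner lid, with the knob on top. The flange is level at about 111 mm after bias, which is home. The cap is held level about 12 cm above the rim, and the bystanders have not moved.

```bash
python3 -c "
from rig import order
print(order.sign_off())"
```

```text
the job is handed in; nothing more can be done
None
```

Job handed in: by my measurements the inner lid is snapped home and level in the tin's mouth, the cap is held level about 12 cm above the rim, and the tin and other things look undisturbed; the sign-off gave no verdict.

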